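Load the peg carousel and crank it on one place

TASK

Stand the purple-banded peg tin upright in the empty carousel pocket at the yellow pointer, setting it down without dropping it. Then take the crank by its loose grip sleeve and, without letting go of the sleeve on the way, wind it one full turn anticlockwise seen from above, so that the loaded pocket comes to the blue pointer; then let go. Leave the two tins already in the carousel in their pockets and the other things on the table where they are.

Things in the scene. Friction and masses are not known exactly. Their poses are not given: they have to be found in the camera images.
- peg_tin: The tin to load: closed round steel tin with purple band and purple lid, 58 mm diameter, 85 mm tall, about 0.22 kg, standing on the table. Origin at the centre of its underside, z axis up its axis.
- load_pocket (a point): Centre of the floor of the empty carousel pocket to be loaded; it turns with the carousel and at the start stands at the yellow pointer. Pocket: round, 74 mm inside diameter, wall 4 mm thick and 20 mm high, floor 47 mm above the table. There are six pockets, 60 degrees apart on a circle of 100 mm radius. The pocket is open above; the next pocket anticlockwise holds the white tin, the next pocket clockwise is empty.
- carousel_centre (a point): Point on the carousel's upright axis at the height of the pocket floors (47 mm). The grey turning plate is 290 mm across on a dark fixed base 344 mm across that carries the pointers; the hub in the middle is 36 mm across and ends 77 mm above the table.
- next_place (a point): Fixed point at the blue pointer, at pocket-floor height on the pocket circle: where the centre of the loaded pocket must come. It lies 60 degrees anticlockwise (from above) of the yellow pointer.
- carousel (a joint): Carousel angle in rad, 0 at the start, growing anticlockwise seen from above. It is geared to the crank under the table (crank angle / 6): one crank turn moves it one pocket (1.047 rad). Friction keeps it where it is left.
- crank (a joint): Crank angle in rad, 0 at the start, growing anticlockwise seen from above; 6.283 is one full turn. Upright axis, no end stop at one turn. About 2 to 5 N at the sleeve turns it; it stays where it is left.
- crank_axis (a point): Fixed point on the crank's upright axis, at the height of the sleeve's middle (112 mm above the table). The crank stands on a dark round foot 156 mm across with a yellow arrow in the winding direction and a grey post 90 mm across, 55 mm high.
- sleeve_mid (a point): Middle of the crank's grip sleeve: an upright black rubber cylinder with two orange rings, 32 mm diameter, 75 mm long (75 to 150 mm above the table), which spins freely on its pin, so a gripper may keep one heading all the way round. It circles the crank axis at 70 mm radius. A steel pin head 22 mm across and 5 mm high sits on top (top at 155 mm); the flat crank arm below has its top 72 mm above the table.
- sleeve: The same grip sleeve as a body; origin at the centre of its lower end, 75 mm above the table.
- pocket_white (a point): Centre of the floor of the pocket that holds the white-banded tin; turns with the carousel.
- pocket_teal (a point): Centre of the floor of the pocket that holds the teal-banded tin; turns with the carousel.
- tin_white: Bystander: tin of the same size (58 x 85 mm) with white bands, loose in its carousel pocket; origin at the centre of its underside.
- tin_teal: Bystander: tin of the same size (58 x 85 mm) with teal bands, loose in its carousel pocket; origin at the centre of its underside.
- jar: Bystander: jar with black cap, 60 mm diameter, 85 mm tall; origin at the centre of its underside.
- cup: Bystander: blue open cup, 68 mm diameter, 80 mm tall; origin at the centre of its underside.
- plier: Bystander: steel nose plier with grey handles, 175 mm long, lying flat; x axis towards its nose.
- grommet_strip: Bystander: purple grommet strip, 180 mm long, 14 mm wide, 18 mm high, lying on the table along its x axis; origin under its middle.
- tape_roll: Bystander: blue roll of tape, 84 mm outside diameter, 30 mm high, lying flat; origin at the centre of its underside.
Mind the look-alikes: they are no part of the job. There is more than one size of the peg_tin; the job needs the middle-sized.

How it is judged (in metres and radians):
On the way, in this order (a step that is already met when the one before it is completed fails the run):
1. the purple tin stands released in the load pocket while the carousel is still at its start (within 0.1 rad) (horizontal distance between peg_tin and load_pocket below 0.014 m and z of peg_tin in the frame of load_pocket below 0.006 m and angle between peg_tin's own z axis and vertical below 0.1 rad and contact force between the fingers and peg_tin below 0.02 N and value of joint carousel between -0.1 and 0.1 rad), for 0.2 s.
2. the crank is past 2.6 rad anticlockwise with its sleeve in the fingers (value of joint crank above 2.6 rad and contact force between the fingers and sleeve above 0.3 N), for 0.1 s.
At the end, for the whole second after the job is handed in: Carousel at rest one place on (1.047 rad within 0.087, so the crank one turn within half a radian); purple, white and teal tins each upright (0.1 rad) on the floor of their own pocket (14 mm of centre, under 6 mm up) (value of joint carousel between 0.96 and 1.134 rad and velocity of joint carousel between -0.05 and 0.05 rad/s and linear speed of peg_tin below 0.02 m/s and horizontal distance between peg_tin and load_pocket below 0.014 m and z of peg_tin in the frame of load_pocket below 0.006 m and angle between each of peg_tin, tin_white, tin_teal's own z axis and vertical below 0.1 rad and horizontal distance between tin_white and pocket_white below 0.014 m and z of tin_white in the frame of pocket_white below 0.006 m and horizontal distance between tin_teal and pocket_teal below 0.014 m and z of tin_teal in the frame of pocket_teal below 0.006 m); the robot touches nothing.
It fails at once if the sleeve is let go, or the crank driven otherwise than by its sleeve, part way round (crank between 0.5 and 5.7 rad and the fingers not touching the sleeve) (contact force between the fingers and sleeve below 0.02 N and value of joint crank between 0.5 and 5.7 rad).
It fails at once if the purple tin is dropped: faster than 0.6 m/s while not touched by the fingers (contact force between the fingers and peg_tin below 0.02 N and linear speed of peg_tin above 0.6 m/s).
It fails at once if the purple tin is tipped by more than 0.7 rad (angle between peg_tin's own z axis and vertical above 0.7 rad).
It fails at once if the jar, cup, plier, grommet strip or tape roll is moved by more than 30 mm (distance of any of jar, cup, plier, grommet_strip, tape_roll from where it was at the start of the episode above 0.03 m).
It also fails if it takes over 69 s, if anything falls off the work surface, if the arm or the gripper's body presses on something with over 40 N, if the wrist force passes 120 N, or if a joint passes its speed limit or range.

ROBOT

A 6-joint arm with a two-finger parallel gripper is mounted at the origin on the work surface. World frame = base frame: x ahead of the robot, y to its left, z up, the work surface at z = 0. Lengths are in mm, angles in rad, forces in N, time in s.
With the tool pointing down it reaches from about 350 to 775 mm from the base axis. Payload 7.3 kg.
Tool frame: the origin (TCP) lies on the centre line of the jaws, within the pads' length; the fingertips stand 25 mm ahead of it and the grasp point (between the pads) lies 6 mm ahead of it; x points along the fingers, y is the direction in which the jaws open and shut, and the axes are right-handed (so a half turn about x gives the same grasp; the last joint's range is limited). The gripper opens to 92 mm and grips with 3 to 60 N. Pads are 19 mm wide; open, the fingers measure 130 mm over their backs; the gripper's body (75 mm by 190 mm) begins 47 mm behind the grasp point.
Start: joints at [-1.281, 0.342, 1.524, -0, 1.275, -0.146], TCP at [221.645, -475.939, 229.541] pointing down, gripper open.
Joint ranges: [-2.53, 2.53], [-0.77, 2.02], [0.04, 2.7], [-1, 4.14], [0.28, 2.66], [-3.11, 3.11]. Speed limits (rad/s): [2.57, 2.57, 3.14, 3.14, 3.14, 3.14].

INTERFACE

Orientations are given as a unit quaternion [w, x, y, z].
In Python, from workcell import arm, get_image, camera_info, finder gives the robot as it stands. Calls block until the motion is done:
- arm.move_pose(position, orientation): joint-space move of the TCP to a pose.
- arm.move_straight(position, feed=150, rotation=None, force_limit=None): straight line of the TCP; rotation=None keeps the orientation; feed is the mean speed in mm/s. With force_limit (N) it stops when the force on the tool has changed by that much, and returns True; else False.
- arm.move_joints(angles): joint-space move.
- arm.gripper_to(opening, effort=None): finger opening in mm; effort is the grip in N (None keeps the last); returns when the fingers have stopped.
- arm.hold(seconds).
- arm.inverse_kinematics(position, orientation): joint angles nearest the present ones, or None.
- arm.sense(): the state.
- get_image(name): name is "scene" or "top"; returns (picture, depth): 384x512x3 uint8, red, green, blue; 384x512 float32, mm along the optical axis (not along the pixel's ray), 0 where there is no reading.
- camera_info(name): a dict with "K" (3x3 intrinsics, pixels), "position" and "rotation" of the camera in the world. Camera axes: x right, y down, z forward; pixel columns grow to the right and rows downward; lengths in mm; the calibration is good to about 2 mm. A picture is of the moment at which its call begins. camera_info takes no time and is no camera call.
A pose or a line that the arm cannot do raises arm.IKError and nothing moves.
- arm.hand_in(): hands the job in, once; it reports no verdict.
Trained networks look in the newest picture that a camera, given by its name, has taken for a name from the list of things; names that differ only in an ending like _2 or _b are one class to them, and where a whole thing is asked for, a point or a joint stands for the part that bears it (a point fixed in the world has none). Each returns a list of dicts, best first, with "conf" (0 to 1); they miss things now and then, are a little off and sometimes report something else, mostly with a low value. They report only what shows in the picture. A call takes as long as a camera call. They do not tell look-alikes from the thing itself.
- finder.find_in(camera, query): "point" ([row, column] in pixels, amid what is visible of it).
The state is a dict: "time_s": time; "joint_pos": joint angles; "qd": joint speeds; "tau": joint torques, N m; "eef_pos": TCP position; "ee_rot": TCP orientation; "force": force on the tool from outside, world axes, zero at the start; "moment": the same for the moment, N m; "gripper_width": finger opening in mm.
Only numpy, scipy, OpenCV 4.12 (cv2) and the standard library are available. Lean on these libraries where they do the work, as an engineer would, in place of code of your own. Each camera call takes 0.05 s, during which the arm holds its last target.

## Working session

There is one attempt and no reset: what is moved stays moved. The work goes in short steps, each a Python script; the robot and the scene stay as the last script left them, time stands still between calls to the robot, and variables do not carry over. Pictures are saved under pics/ and viewed, and the job is handed in when it is done.

```bash
ls; mkdir -p pics
python3 - <<'E'
from workcell import arm, get_image, camera_info, finder
import cv2
for n in ("scene","top"):
    p,d=get_image(n); cv2.imwrite(f"pics/{n}0.png",cv2.cvtColor(p,cv2.COLOR_RGB2BGR))
    c=camera_info(n); print(n,c)
    for q in ["peg_tin","sleeve","carousel","load_pocket"]:
        print(q,[(f["point"],round(f["conf"],2)) for f in finder.find_in(n,q)])
print(arm.sense())
E
```

```text
pics
scene {'K': array([[392.42980165,   0.        , 252.51663048],
       [  0.        , 392.42980165, 195.91507749],
       [  0.        ,   0.        ,   1.        ]]), 'position': array([906.35103117, 493.8923429 , 962.22938619]), 'rotation': array([-0.10067432,  0.37313078,  0.89090907, -0.23857728])}
peg_tin [([174.8, 276.2], 0.92), ([109.4, 234.5], 0.84), ([148.4, 288.2], 0.68)]
sleeve [([139.4, 180.5], 0.63)]
carousel [([240.6, 237.7], 0.84)]
load_pocket [([237.1, 234.6], 0.62)]
top {'K': array([[445.84699533,   0.        , 254.22068032],
       [  0.        , 445.84699533, 186.51575316],
       [  0.        ,   0.        ,   1.        ]]), 'position': array([ 443.78000946,  152.94853814, 1246.85115922]), 'rotation': array([-0.02924886,  0.70666473, -0.70622688,  0.03182862])}
peg_tin [([251.9, 350.7], 0.89), ([233.6, 260.6], 0.86), ([264.1, 281.5], 0.58), ([167.8, 284.7], 0.2)]
sleeve [([177.4, 358.3], 0.72)]
carousel [([152.4, 246.5], 0.68), ([178.1, 356.6], 0.36)]
load_pocket [([149.9, 246.4], 0.74), ([185.3, 374.7], 0.3)]
{'time_s': 0.5, 'joint_pos': array([-1.28100855e+00,  3.41990657e-01,  1.52412375e+00,  2.08330481e-05,
        1.27540017e+00, -1.45993355e-01]), 'qd': array([ 7.01530362e-04,  1.54628952e-04,  1.04309591e-05, -5.38164270e-04,
       -6.36168832e-04, -7.84332882e-04]), 'tau': array([-1.08105029e-03, -4.30814588e+01, -2.44312692e+01,  7.18097133e-02,
        4.89572436e-02, -2.88143133e-05]), 'eef_pos': array([ 221.64382944, -475.92843116,  229.53705576]), 'ee_rot': array([ 0.15288059,  0.69039715,  0.15282654, -0.69037913]), 'force': array([ 0.07861616, -0.66009303, -0.12303794]), 'moment': array([-0.01778817, -0.04741339,  0.03755175]), 'gripper_width': 91.83511778827548}
```

View pics/scene0.png

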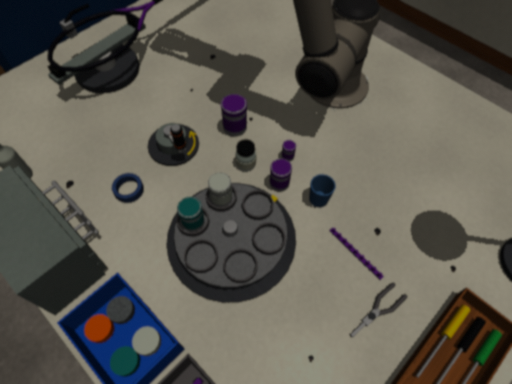

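View pics/top0.png

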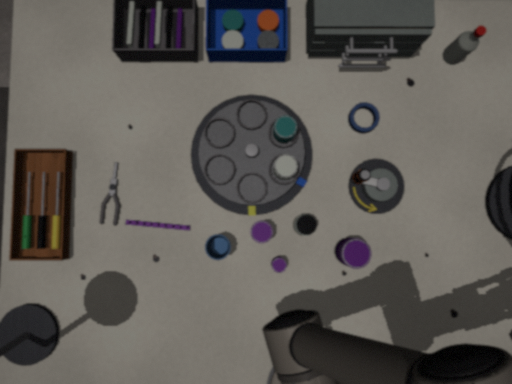

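The scene view shows purple tins: large at about (row 112, col 234), small at (149, 288) and middle at (174, 280). The same tins in the top view are at (252, 354), (264, 279) and (232, 261). Only the middle one should be the 58 mm tin. The other purple item, the grommet strip at top (225, 158), is not a tin. Next I measure sizes and positions from both views.

```bash
cat > h.py <<'E'
import numpy as np, cv2
from workcell import arm, get_image, camera_info, finder
from scipy.spatial.transform import Rotation as R
def cam(n):
    c=camera_info(n); q=c["rotation"]; return c["K"],R.from_quat([q[1],q[2],q[3],q[0]]).as_matrix(),np.array(c["position"])
def cloud(n,d):
    K,Rm,p=cam(n); v,u=np.mgrid[:d.shape[0],:d.shape[1]]
    P=np.stack([(u-K[0,2])/K[0,0]*d,(v-K[1,2])/K[1,1]*d,d],-1)
    return P@Rm.T+p
def ray(n,rc):
    K,Rm,p=cam(n); r=Rm@np.array([(rc[1]-K[0,2])/K[0,0],(rc[0]-K[1,2])/K[1,1],1.]); return p,r/np.linalg.norm(r)
def at_z(n,rc,z):
    p,r=ray(n,rc); return p+r*(z-p[2])/r[2]
def tri(a,b):
    (p,r),(q,s)=ray("scene",a),ray("top",b)
    A=np.stack([r,-s],1); t=np.linalg.lstsq(A,q-p,rcond=None)[0]; x,y=p+r*t[0],q+s*t[1]
    return (x+y)/2,np.linalg.norm(x-y)
def proj(n,X):
    K,Rm,p=cam(n); c=(np.asarray(X)-p)@Rm; return (K@(c/c[...,2:]).T).T[...,1::-1] if c.ndim>1 else (K@(c/c[2]))[1::-1]
def save(n,p): cv2.imwrite(n,cv2.cvtColor(p,cv2.COLOR_RGB2BGR))
E
python3 - <<'E'
from h import *
for n in ("scene","top"):
    p,d=get_image(n); np.savez(f"{n}0.npz",p=p,d=d)
    P=cloud(n,d); hsv=cv2.cvtColor(p,cv2.COLOR_RGB2HSV)
    pm=((hsv[...,0]>128)&(hsv[...,0]<160)&(hsv[...,1]>90)).astype(np.uint8)
    k,l,st,ce=cv2.connectedComponentsWithStats(pm)
    for i in range(1,k):
        if st[i,4]<25: continue
        m=(l==i)&(d>0); Q=P[m]; zt=np.percentile(Q[:,2],95); T=Q[Q[:,2]>zt-8]
        print(n,"purple",ce[i].round(0)[::-1],st[i,4],"ztop",zt.round(),"top xy",((T.min(0)+T.max(0))/2)[:2].round(1),"ext",np.ptp(T,axis=0)[:2].round())
    # table height
    print(n,"table z",np.median(P[...,2][(np.abs(P[...,2])<25)&(d>0)]))
    z=np.zeros((384,512,3),np.uint8)
    r0,c0=(90,100) if n=="scene" else (80,180)
    w=p[r0:r0+220,c0:c0+250]
    save(f"pics/{n}crop.png",cv2.resize(w,None,fx=2.7,fy=2.7,interpolation=cv2.INTER_CUBIC) if 1 else w)
E
```

```text
scene purple [ 12. 137.] 266 ztop 138.0 top xy [ 316.1 -609.2] ext [139. 140.]
scene purple [102. 233.] 330 ztop 114.0 top xy [ 370.1 -110.2] ext [71. 69.]
scene purple [114. 234.] 68 ztop 105.0 top xy [384.5 -92.3] ext [50. 43.]
scene purple [125. 234.] 243 ztop 71.0 top xy [385.1 -92.5] ext [50. 42.]
scene purple [146. 289.] 106 ztop 61.0 top xy [341.   85.7] ext [35. 33.]
scene purple [166. 282.] 340 ztop 88.0 top xy [426.7 131. ] ext [57. 51.]
scene purple [183. 279.] 126 ztop 55.0 top xy [440.3 139.6] ext [31. 39.]
scene purple [254. 357.] 293 ztop 18.0 top xy [446.8 416.6] ext [ 20. 163.]
scene purple [381. 198.] 45 ztop 51.0 top xy [934.1 358.8] ext [16. 12.]
scene table z 0.75586750726535
top purple [ 28. 151.] 208 ztop 49.0 top xy [965.3 433.7] ext [97. 16.]
top purple [ 28. 179.] 261 ztop 48.0 top xy [964.2 359.3] ext [99. 14.]
top purple [225. 157.] 207 ztop 20.0 top xy [445.4 415.4] ext [ 19. 166.]
top purple [231. 261.] 292 ztop 89.0 top xy [427.4 131. ] ext [49. 47.]
top purple [248. 340.] 94 ztop 90.0 top xy [382.4 -82.8] ext [51. 23.]
top purple [253. 356.] 527 ztop 114.0 top xy [ 372.5 -109.3] ext [63. 64.]
top purple [264. 279.] 130 ztop 62.0 top xy [340.6  83.1] ext [34. 32.]
top table z 0.24139718491665008
```

Run:
```python
from h import *
# carousel plate: points by depth heights
for n in ("top","scene"):
    f=np.load(f"{n}0.npz"); P=cloud(n,f["d"]); 
    X=P.reshape(-1,3)
    m=(X[:,2]>37)&(X[:,2]<170)&(X[:,0]>250)&(X[:,0]<780)&(X[:,1]<500)&(X[:,1]>-300)
    h,e=np.histogram(X[m][:,2],bins=np.arange(37,172,3)); print(n,list(zip(e.astype(int),h)))
    H=np.clip(P[...,2],0,160)/160*255
    g=cv2.applyColorMap(H.astype(np.uint8),cv2.COLORMAP_TURBO)
    r0,c0=(90,100) if n=="scene" else (80,180)
    cv2.imwrite(f"pics/{n}h.png",cv2.resize(g[r0:r0+220,c0:c0+250],None,fx=2.7,fy=2.7,interpolation=cv2.INTER_NEAREST))
```

```text
top [(np.int64(37), np.int64(39)), (np.int64(40), np.int64(313)), (np.int64(43), np.int64(1993)), (np.int64(46), np.int64(2981)), (np.int64(49), np.int64(1335)), (np.int64(52), np.int64(428)), (np.int64(55), np.int64(389)), (np.int64(58), np.int64(222)), (np.int64(61), np.int64(174)), (np.int64(64), np.int64(395)), (np.int64(67), np.int64(307)), (np.int64(70), np.int64(158)), (np.int64(73), np.int64(184)), (np.int64(76), np.int64(174)), (np.int64(79), np.int64(169)), (np.int64(82), np.int64(341)), (np.int64(85), np.int64(293)), (np.int64(88), np.int64(66)), (np.int64(91), np.int64(19)), (np.int64(94), np.int64(13)), (np.int64(97), np.int64(18)), (np.int64(100), np.int64(23)), (np.int64(103), np.int64(44)), (np.int64(106), np.int64(187)), (np.int64(109), np.int64(354)), (np.int64(112), np.int64(179)), (np.int64(115), np.int64(18)), (np.int64(118), np.int64(10)), (np.int64(121), np.int64(8)), (np.int64(124), np.int64(26)), (np.int64(127), np.int64(166)), (np.int64(130), np.int64(403)), (np.int64(133), np.int64(238)), (np.int64(136), np.int64(32)), (np.int64(139), np.int64(13)), (np.int
[... 933 characters left out ...]
100), np.int64(57)), (np.int64(103), np.int64(69)), (np.int64(106), np.int64(99)), (np.int64(109), np.int64(247)), (np.int64(112), np.int64(169)), (np.int64(115), np.int64(35)), (np.int64(118), np.int64(32)), (np.int64(121), np.int64(35)), (np.int64(124), np.int64(36)), (np.int64(127), np.int64(83)), (np.int64(130), np.int64(428)), (np.int64(133), np.int64(315)), (np.int64(136), np.int64(26)), (np.int64(139), np.int64(9)), (np.int64(142), np.int64(10)), (np.int64(145), np.int64(4)), (np.int64(148), np.int64(33)), (np.int64(151), np.int64(18)), (np.int64(154), np.int64(35)), (np.int64(157), np.int64(6)), (np.int64(160), np.int64(0)), (np.int64(163), np.int64(0)), (np.int64(166), np.int64(0))]
```

View pics/topcrop.png

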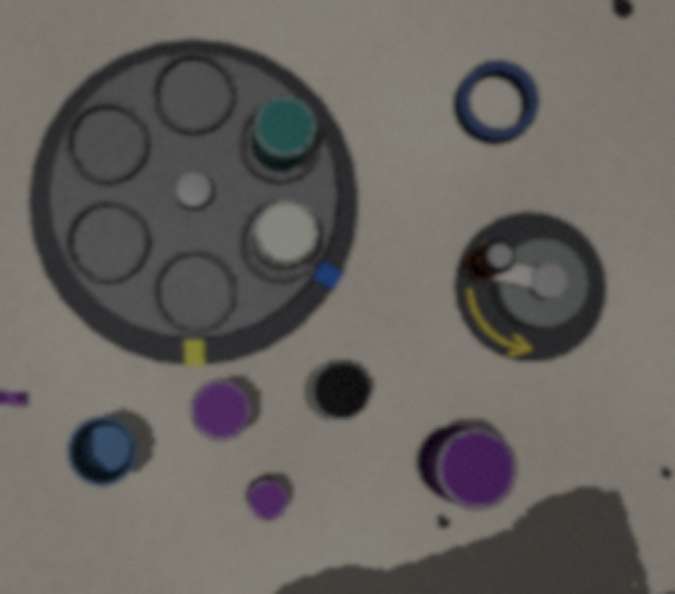

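View pics/scenecrop.png

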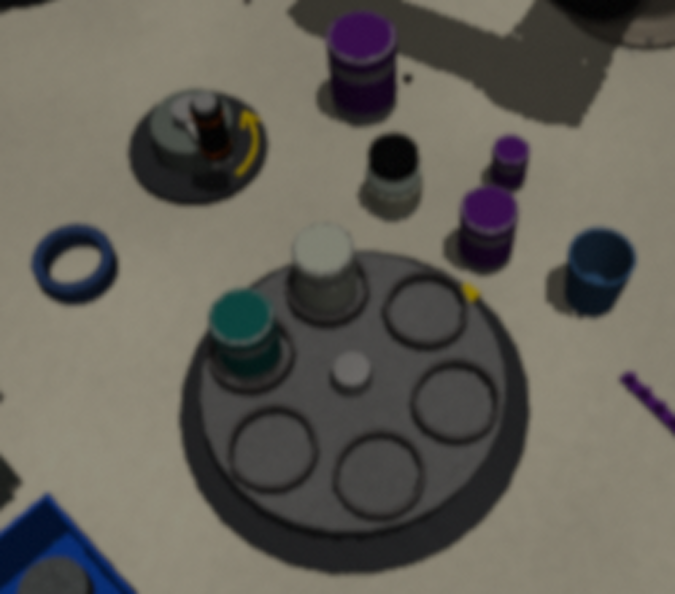

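View pics/toph.png

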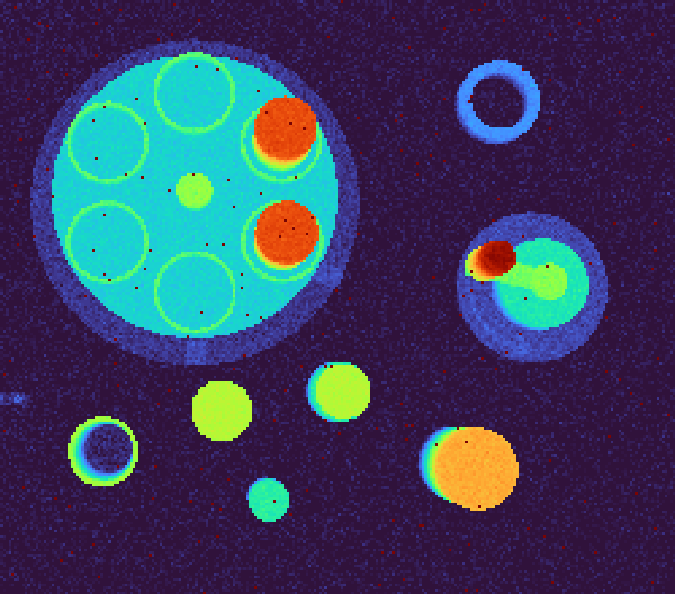

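In the crops, the middle purple tin is at top (232, 261) with its lid at z≈88 and 50-57 mm across. The large one has z≈114 and the small one z≈62. The yellow pointer (top (210, 252)) is next to an empty pocket, and the blue pointer is next to the white tin's pocket. I'll now fit circles to the depth from both views.

```bash
cat >> h.py <<'E'
from scipy.optimize import least_squares
def disc(X):  # enclosing-circle centre/radius of top-surface points
    (c,r)=cv2.minEnclosingCircle(X[:,:2].astype(np.float32)); return np.array(c),r
def ring(X,c0,r=None):
    f=(lambda p:np.hypot(X[:,0]-p[0],X[:,1]-p[1])-(p[2] if r is None else r))
    s=least_squares(f,[*c0,r or 39],loss="soft_l1",f_scale=2); return s.x
def sel(P,d,c,rad,z0,z1):
    m=(d>0)&(np.hypot(P[...,0]-c[0],P[...,1]-c[1])<rad)&(P[...,2]>z0)&(P[...,2]<z1); return P[m]
E
python3 - <<'E'
from h import *
for n in ("top","scene"):
    f=np.load(f"{n}0.npz"); d=f["d"]; P=cloud(n,d)
    def rep(name,c,rad,z0,z1):
        X=sel(P,d,c,rad,z0,z1); md=np.median(X[:,:2],0)
        X=X[np.hypot(*(X[:,:2]-md).T)<rad]; cc,r=disc(X); print(n,name,len(X),"enc",cc.round(1),round(r,1),"mean",X.mean(0).round(1))
        return X
    rep("tin",(427,131),45,80,95)
    rep("small",(341,84),30,55,70)
    pts=[]
    hub=rep("hub",(640,162),26,72,82)
    rep("sleevehead",at_z("top",(175,364),155),25,148,162)
    rep("cranktop",(580,-110),100,65,75)
    rep("jar",(447,25),45,80,93);rep("cup",(420,260),50,70,88)
    rep("white",(595,75),45,124,140);rep("teal",(700,75),45,124,140)
    # plate
    X=P[(d>0)&(P[...,2]>42)&(P[...,2]<51)&(P[...,0]>400)&(P[...,0]<820)&(P[...,1]>-20)&(P[...,1]<340)]
    cc,r=disc(X); print(n,"plate",cc,r)
    for k in range(6):
        a=np.radians(180+60*k); c=cc+100*np.array([np.cos(a),np.sin(a)])
        X=sel(P,d,c,50,62,70); 
        if len(X)>20: print(n,"pocket",k,len(X),ring(X,c).round(1),X[:,2].mean().round(1))
    hsv=cv2.cvtColor(f["p"],cv2.COLOR_RGB2HSV)
    m=(hsv[...,0]>22)&(hsv[...,0]<35)&(hsv[...,1]>100)&(d>0)&(np.hypot(P[...,0]-cc[0],P[...,1]-cc[1])<200)
    y=P[m].mean(0)[:2]; print("yellow",y,np.degrees(np.arctan2(*(y-cc)[::-1])))
E
```

```text
top tin 392 enc [427.5 129.8] 29.4 mean [427.6 130.1  84.9]
top small 164 enc [340.   83.1] 19.8 mean [340.1  83.5  58.2]
top hub 132 enc [643.9 156.2] 17.6 mean [643.1 156.5  76.5]
top sleevehead 105 enc [ 568.8 -123.8] 15.0 mean [ 569.2 -123.9  153.1]
top cranktop 164 enc [ 561.3 -158.1] 47.4 mean [ 555.9 -174.6   71.6]
top jar 317 enc [445.8  12.3] 26.3 mean [445.8  12.3  84.8]
top cup 81 enc [389.8 244.9] 33.3 mean [403.6 254.1  78.4]
top white 428 enc [594.1  69.3] 29.6 mean [593.7  69.7 131.8]
top teal 425 enc [694.4  70.2] 30.1 mean [693.   70.2 131.8]
top plate [579.26226807 159.51725769] 207.69149780273438
top pocket 0 37 [-456762.6   34108.4  458530.5] 66.1
top pocket 1 48 [510.5  72.3  52.2] 65.7
top pocket 2 81 [621.7  65.2  39.2] 66.4
top pocket 3 68 [670.7 166.5  41.9] 66.0
top pocket 4 101 [619.5 243.3  33.7] 66.2
top pocket 5 40 [-409123.1   24093.9  410376.1] 65.8
yellow [485.65395232 155.82943141] -177.74392194564706
scene tin 326 enc [425.9 129. ] 30.6 mean [427.3 130.8  85.4]
scene small 123 enc [337.9  82.4] 21.6 mean [338.5  83.4  58.2]
scene hub 152 enc [642.2 156.1] 18.4 mean [642.7 156.6  76.8]
scene sleevehead 92 enc [ 568.4 -123.8] 16.5 mean [ 568.3 -121.7  152.8]
scene cranktop 49 enc [ 563.  -159.3] 47.5 mean [ 566.  -159.4   70.8]
scene jar 246 enc [443.4  11.7] 27.7 mean [445.2  13.1  85.3]
scene cup 90 enc [388.7 244.9] 33.1 mean [406.1 253.7  77.9]
scene white 399 enc [590.4  69.5] 31.4 mean [593.7  71.  132.1]
scene teal 444 enc [691.1  69.5] 30.5 mean [693.1  71.3 132.2]
scene plate [579.5256958  163.42645264] 206.87939453125
scene pocket 0 65 [475.3 160.7  35.2] 66.3
scene pocket 1 50 [535.3  94.   26.8] 66.4
scene pocket 2 132 [635.6  92.7  28.3] 66.5
scene pocket 3 98 [680.7 173.3  33.6] 66.3
scene pocket 4 138 [623.  244.   31.9] 66.6
scene pocket 5 54 [-424048.7   19289.6  425033. ] 66.4
yellow [483.59739616 161.60801361] -178.9140180222541
```

Run:
```python
from h import *
c0=np.array([643.,156.4])
for n in ("top","scene"):
    f=np.load(f"{n}0.npz"); d=f["d"]; P=cloud(n,d)
    X=sel(P,d,c0,165,43,51); print(n,"plate",disc(sel(P,d,c0,152,43,51)), X[:,2].mean())
    ps=[]
    for k in range(6):
        a=np.radians(180+60*k); c=c0+100*np.array([np.cos(a),np.sin(a)])
        X=sel(P,d,c,46,60,71); rr=np.hypot(*(X[:,:2]-c).T); X=X[rr>32]
        r=ring(X,c,39); rr=np.hypot(*(X[:,:2]-r[:2]).T); ps.append(r[:2]); print(n,"pocket",k,len(X),r.round(1),ring(X,c).round(1),X[:,2].mean().round(1),"ang",np.degrees(np.arctan2(*(r[:2]-c0)[::-1])).round(2),np.hypot(*(r[:2]-c0)).round(1))
    print("mean of pockets",np.mean(ps,0))
    X=sel(P,d,(560,-158),55,50,62); X=X[abs(X[:,2]-55)<4]; print("post",disc(X[np.hypot(*(X[:,:2]-np.median(X[:,:2],0)).T)<52]))
    X=sel(P,d,(562,-158),100,4,16); print("foot",len(X),disc(sel(P,d,(560,-150),85,6,16)),X[:,2].mean())
    X=sel(P,d,(556,-172),25,72,82); print("crank nut",len(X),disc(X),X.mean(0))
    hist=np.histogram(sel(P,d,(568,-122),18,140,170)[:,2],bins=range(140,165)); print(hist[0])
```

```text
top plate (array([643.71569824, 156.26856995]), 144.541748046875) 46.97609583673145
top pocket 0 136 [543.5 155.5  39. ] [543.5 155.6  38.7] 66.0 ang -179.51 99.5
top pocket 1 113 [594.4  69.2  39. ] [594.3  69.2  38.8] 66.1 ang -119.15 99.8
top pocket 2 105 [693.9  69.9  39. ] [693.6  69.9  38.7] 65.9 ang -59.55 100.4
top pocket 3 157 [743.  156.6  39. ] [743.  156.6  38.7] 66.2 ang 0.1 100.0
top pocket 4 153 [692.5 242.7  39. ] [692.5 242.7  38.7] 65.9 ang 60.19 99.5
top pocket 5 149 [593.  242.2  39. ] [593.  242.2  38.8] 66.0 ang 120.25 99.3
mean of pockets [643.36566036 156.01736006]
post (array([ 553.140625  , -182.59840393]), 42.18837356567383)
foot 1134 (array([ 554.60766602, -168.12181091]), 81.11182403564453) 11.187041014081462
crank nut 101 (array([ 556.61798096, -172.95036316]), 23.755695343017578) [ 556.38014138 -180.30829176   74.92064997]
[ 4  4  3  2  4  5  3  8  7 13  6 11  9 17 16 10  9  6  1  0  0  0  0  0]
scene plate (array([640.75213623, 155.83311462]), 145.51998901367188) 47.333253951897014
scene pocket 0 193 [542.4 155.6  39. ] [542.4 155.7  38.7] 65.7 ang -179.57 100.6
scene pocket 1 122 [592.3  69.2  39. ] [592.4  69.4  38.8] 66.1 ang -120.19 100.9
scene pocket 2 140 [692.2  69.8  39. ] [692.3  70.1  38.7] 65.8 ang -60.41 99.6
scene pocket 3 214 [742.  156.5  39. ] [742.  156.5  38.8] 66.0 ang 0.05 99.0
scene pocket 4 212 [691.8 242.7  39. ] [691.8 242.7  38.7] 66.0 ang 60.52 99.1
scene pocket 5 204 [592.1 242.3  39. ] [592.1 242.3  38.8] 66.1 ang 120.66 99.8
mean of pockets [642.11828225 156.01988292]
post (array([ 561.61383057, -177.03500366]), 38.084266662597656)
foot 849 (array([ 554.9185791, -176.3946228]), 77.28668975830078) 11.968780748037876
crank nut 36 (array([ 559.07879639, -176.40515137]), 21.165876388549805) [ 560.84927956 -183.6193149    75.22631424]
[ 2  4  4  3  3  0  1  3 10 13  9  8  7  3 11 14 10  4  2  0  0  0  0  0]
```

Run:
```python
from h import *
for n in ("top","scene"):
    f=np.load(f"{n}0.npz"); d=f["d"]; P=cloud(n,d)
    def fit(name,c,rad,z0,z1,r):
        X=sel(P,d,c,rad,z0,z1)
        m=np.zeros(d.shape,np.uint8)
        h=cv2.convexHull(X[:,:2].astype(np.float32))[:,0]
        # iterate: soft
        s=ring(h,c,r); res=np.hypot(*(h-s[:2]).T)-r
        h=h[abs(res)<3]; s=ring(h,s[:2],r); print(n,name,len(X),len(h),s.round(1),ring(h,s[:2]).round(1),X[:,2].mean().round(1))
    fit("foot",(555,-172),90,6,16,78)
    fit("post",(555,-175),60,51,59,45)
    X=sel(P,d,(555,-172),90,6,16); 
    Y=sel(P,d,(568,-122),16,151,159); print("head",len(Y),disc(Y),Y.mean(0))
    Y=sel(P,d,(555,-175),25,73,90); h=np.histogram(Y[:,2],bins=range(70,92,2)); print(h[0])
    Z=sel(P,d,(568,-122),45,78,148); print("sleeve pts",len(Z),Z.mean(0))
```

```text
top foot 1121 26 [ 554.1 -184.7   78. ] [ 553.9 -183.5   79.1] 11.6
top post 525 28 [ 553.9 -191.6   45. ] [ 553.8 -191.7   43.8] 54.6
head 78 (array([ 568.50012207, -123.33090973]), 14.492269515991211) [ 568.9086377  -123.95482773  154.2694408 ]
[ 0 21 46 23  5  0  0  0  0  0]
sleeve pts 102 [ 564.89868953 -114.43012044  120.23972651]
scene foot 809 25 [ 551.6 -191.6   78. ] [ 551.7 -191.3   77.2] 12.4
scene post 257 24 [ 552.2 -190.3   45. ] [ 551.9 -190.9   44. ] 55.3
head 58 (array([ 567.85357666, -121.98769379]), 14.300395011901855) [ 567.85967828 -123.18546496  154.77050061]
[ 0  6 19 12  3  0  0  0  0  0]
sleeve pts 190 [ 572.26564929 -114.92967935  113.61869236]
```

Run:
```python
from h import *
for n in ("top","scene"):
    f=np.load(f"{n}0.npz"); d=f["d"]; P=cloud(n,d)
    def fit(name,c,rad,z0,z1,r):
        X=sel(P,d,c,rad,z0,z1)
        h=cv2.convexHull(X[:,:2].astype(np.float32))[:,0]
        s=ring(h,c,r); res=np.hypot(*(h-s[:2]).T)-r
        h=h[abs(res)<3]; s=ring(h,s[:2],r); print(n,name,len(X),len(h),s.round(1),ring(h,s[:2]).round(1),X[:,2].mean().round(1))
    fit("foot",(553,-191),84,6,16,78)
    fit("post",(553,-191),50,51,59,45)
    Y=sel(P,d,(553,-191),25,70,90); print(len(Y),Y.mean(0),disc(Y))
    Y=sel(P,d,(568.4,-123.4),16,149,160); print(np.median(Y,0))
print(tri((139.4,180.5),(177.4,358.3)))
# IK checks
import itertools
q=arm.sense()["ee_rot"]; print(R.from_quat([*q[1:],q[0]]).as_matrix().round(3))
```

```text
top foot 1213 37 [ 553.7 -191.9   78. ] [ 553.7 -192.1   77.5] 11.6
top post 532 28 [ 553.7 -192.3   45. ] [ 553.6 -192.4   44.1] 54.6
162 [ 553.76542398 -189.44573463   74.48556114] (array([ 554.91583252, -188.2984314 ]), 21.178871154785156)
[ 569.68179013 -124.39853148  153.59729354]
scene foot 839 29 [ 551.7 -192.6   78. ] [ 551.6 -192.4   77.8] 12.4
scene post 261 21 [ 552.3 -192.    45. ] [ 552.1 -192.1   44.5] 55.3
69 [ 555.98257804 -194.31164186   75.46608833] (array([ 554.24224854, -190.02072144]), 22.452672958374023)
[ 569.02214002 -121.84177636  154.04132694]
(array([ 565.46818929, -117.91209956,  108.49720784]), np.float64(1.8428705613686256))
[[ 0.     0.422 -0.907]
 [-0.    -0.907 -0.422]
 [-1.     0.     0.   ]]
```

Positions agree between the two views and with the given sizes:

| Thing | Measured position | Check |
|---|---|---|
| Tin | (427.5, 130) | lid z 85, r 29.4 |
| Load pocket | (543, 155.6) | floor 47, 100 mm from centre (642.8, 156) |
| Crank axis | (552.9, -192.2) | – |
| Sleeve | (568.7, -123.8) | 70.2 mm from axis, head top 154 |

Next is an IK check with the jaws along y, then the pick.

```bash
cat >> h.py <<'E'
TIN=np.array([427.5,130.]); POCK=np.array([543.,155.6]); AX=np.array([552.9,-192.2]); SL=np.array([568.7,-123.8])
def down(th): # jaw (tool y) direction at angle th in world xy, tool x down
    y=np.array([np.cos(th),np.sin(th),0]); x=np.array([0,0,-1.]); z=np.cross(x,y)
    q=R.from_matrix(np.stack([x,y,z],1)).as_quat(); return np.array([q[3],*q[:3]])
E
python3 - <<'E'
from h import *
for th in (-90,90):
    q=down(np.radians(th))
    for nm,p in [("tin hi",(*TIN,180)),("tin",(*TIN,57)),("pock",(*POCK,104)),("pock hi",(*POCK,190)),*[("cr%d"%k,(*(AX+70.2*np.array([np.cos(a),np.sin(a)])),124)) for k in range(0,360,60) for a in [np.radians(77+k)]]]:
        s=arm.inverse_kinematics(np.array(p,float),q); print(th,nm,None if s is None else np.round(s,2))
E
```

```text
-90 tin hi [ 0.12  0.25  1.8  -0.    1.09  1.69]
-90 tin [ 0.12  0.44  1.95 -0.    0.75  1.69]
-90 pock [ 0.14  0.54  1.58 -0.    1.02  1.71]
-90 pock hi [ 0.14  0.45  1.47 -0.    1.22  1.71]
-90 cr0 [-0.35  0.54  1.51 -0.    1.09  1.22]
-90 cr60 [-0.43  0.45  1.68 -0.    1.01  1.14]
-90 cr120 [-0.56  0.46  1.66 -0.    1.02  1.01]
-90 cr180 [-0.58  0.57  1.46 -0.    1.11  0.99]
-90 cr240 [-0.5   0.66  1.29 -0.    1.19  1.07]
-90 cr300 [-0.39  0.65  1.31 -0.    1.18  1.18]
90 tin hi [ 0.12  0.25  1.8  -0.    1.09 -1.45]
90 tin [ 0.12  0.44  1.95 -0.    0.75 -1.45]
90 pock [ 0.14  0.54  1.58 -0.    1.02 -1.43]
90 pock hi [ 0.14  0.45  1.47 -0.    1.22 -1.43]
90 cr0 [-0.35  0.54  1.51 -0.    1.09 -1.92]
90 cr60 [-0.43  0.45  1.68 -0.    1.01 -2.  ]
90 cr120 [-0.56  0.46  1.66 -0.    1.02 -2.13]
90 cr180 [-0.58  0.57  1.46 -0.    1.11 -2.15]
90 cr240 [-0.5   0.66  1.29 -0.    1.19 -2.07]
90 cr300 [-0.39  0.65  1.31 -0.    1.18 -1.96]
```

Run:
```python
from h import *
q=down(np.radians(90))
arm.move_pose(np.array([*TIN,200.]),q)
arm.gripper_to(84)
print(arm.sense()["time_s"])
print(arm.move_straight(np.array([*TIN,57.]),feed=120,force_limit=15))
s=arm.sense(); print(s["time_s"],s["eef_pos"].round(1),s["force"].round(1))
p,d=get_image("scene"); save("pics/s1.png",cv2.resize(p[100:260,180:380],None,fx=3,fy=3))
p,d=get_image("top"); save("pics/t1.png",cv2.resize(p[150:330,180:380],None,fx=3,fy=3))
```

```text
3.2833
False
4.625 [427.9 130.1  57.5] [ 0.3 -0.5 -0.3]
```

View pics/s1.png

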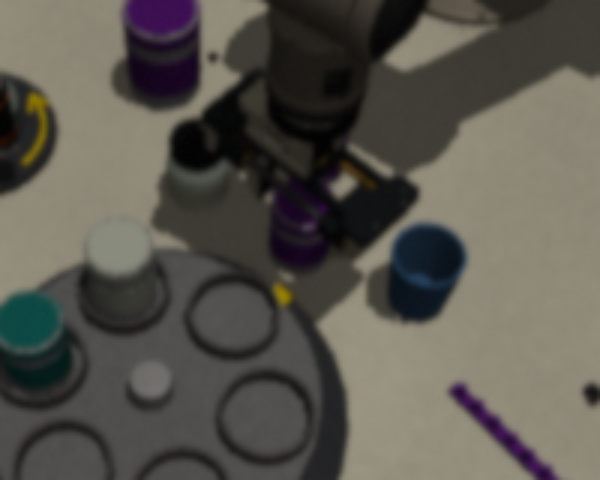

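The open fingers straddle the middle purple tin (crop centre about (300, 230)) and clear the jar and cup. Gripping now.

Run:
```python
from h import *
arm.gripper_to(50,effort=20)
s=arm.sense(); print(s["time_s"],s["gripper_width"],s["force"].round(1))
arm.move_straight(np.array([*TIN,155.]),feed=100)
s=arm.sense(); print(s["time_s"],s["gripper_width"],s["force"].round(1),s["eef_pos"].round(1))
arm.move_straight(np.array([*POCK,155.]),feed=100)
s=arm.sense(); print(s["time_s"],s["gripper_width"],s["force"].round(1),s["eef_pos"].round(1))
for n,sl in (("scene",np.s_[100:260,180:380]),("top",np.s_[80:260,150:350])):
    p,d=get_image(n); P=cloud(n,d); np.savez(f"{n}2.npz",p=p,d=d)
    save(f"pics/{n}2.png",cv2.resize(p[sl],None,fx=3,fy=3))
    hsv=cv2.cvtColor(p,cv2.COLOR_RGB2HSV)
    m=(hsv[...,0]>128)&(hsv[...,0]<160)&(hsv[...,1]>90)&(d>0)&(np.hypot(P[...,0]-543,P[...,1]-155)<50)
    Q=P[m]; print(n,len(Q),Q.min(0).round(),Q.max(0).round()) if len(Q) else None
```

```text
5.2667 57.46691261392647 [-0.6  0.7  1.2]
6.4 58.09680888342634 [ 0.5  0.2 -3. ] [427.  129.9 154.4]
7.7333 57.70558878174288 [-0.1  0.4 -2.3] [542.5 155.6 155. ]
scene 346 [516. 126. 112.] [584. 195. 453.]
top 1 [513. 154. 181.] [513. 154. 181.]
```

View pics/scene2.png

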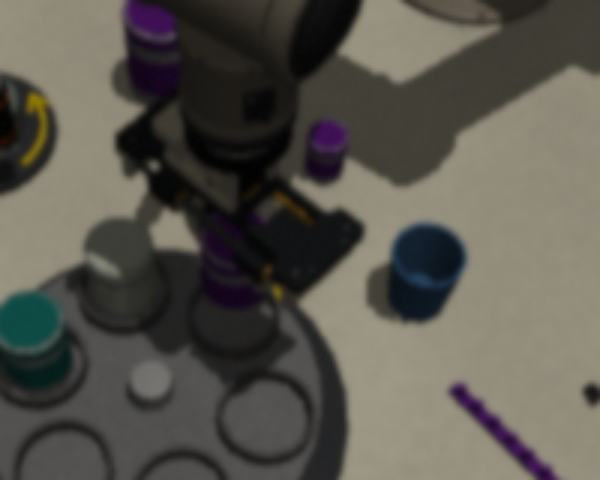

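The tin (57.7 mm width, about 2.5 N weight) is upright above the empty pocket at the yellow pointer, at crop (235, 270). I'll lower it with a force guard.

Run:
```python
from h import *
arm.move_straight(np.array([*POCK,114.]),feed=80)
s=arm.sense(); print(s["time_s"],s["force"].round(1),s["eef_pos"].round(1))
r=arm.move_straight(np.array([*POCK,102.]),feed=15,force_limit=5)
s=arm.sense(); print(r,s["time_s"],s["force"].round(1),s["eef_pos"].round(1),s["gripper_width"])
```

```text
8.5 [ 0.7  0.6 -1.7] [543.2 155.6 114.2]
True 9.15 [-1.   0.   4.9] [542.9 155.6 104. ] 57.439440873578505
```

Contact came at TCP z = 104.0, which is exactly floor 47 + grasp height 57. Releasing.

Run:
```python
from h import *
arm.gripper_to(74)
arm.hold(0.3)
s=arm.sense(); print(s["time_s"],s["force"].round(1),s["gripper_width"])
arm.move_straight(np.array([*POCK,230.]),feed=150)
arm.gripper_to(60)
arm.move_pose(np.array([*SL,230.]),down(np.radians(90)))
s=arm.sense(); print(s["time_s"],s["eef_pos"].round(1))
for n,sl in (("scene",np.s_[60:280,130:380]),("top",np.s_[80:260,150:410])):
    p,d=get_image(n); P=cloud(n,d); np.savez(f"{n}3.npz",p=p,d=d)
    save(f"pics/{n}3.png",cv2.resize(p[sl],None,fx=3,fy=2.7))
    for nm,c in (("tin",POCK),("white",(593.5,69.2)),("teal",(693,69.9))):
        X=sel(P,d,c,45,124,140)
        if len(X): print(n,nm,len(X),disc(X)[0].round(1),round(disc(X)[1],1),X.mean(0).round(1))
```

```text
9.975 [-0.5  0.5  0.6] 73.81328177818966
12.55 [ 568.8 -122.7  230.1]
scene tin 408 [540.5 155.3] 30.0 [542.7 156.8 132.2]
scene white 399 [592.3  69.3] 30.4 [593.8  71.  132.3]
scene teal 446 [691.8  68.4] 31.0 [692.9  71.3 132. ]
top tin 436 [542.7 155.5] 29.6 [542.5 155.3 131.9]
top white 432 [594.4  69.4] 29.9 [593.7  69.7 131.8]
top teal 422 [693.7  69.3] 30.1 [693.   70.1 131.8]
```

View pics/scene3.png

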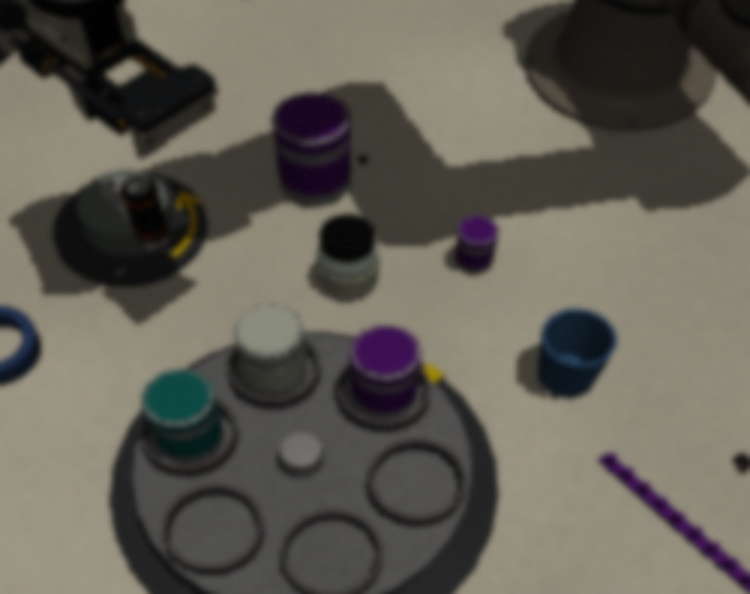

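View pics/top3.png

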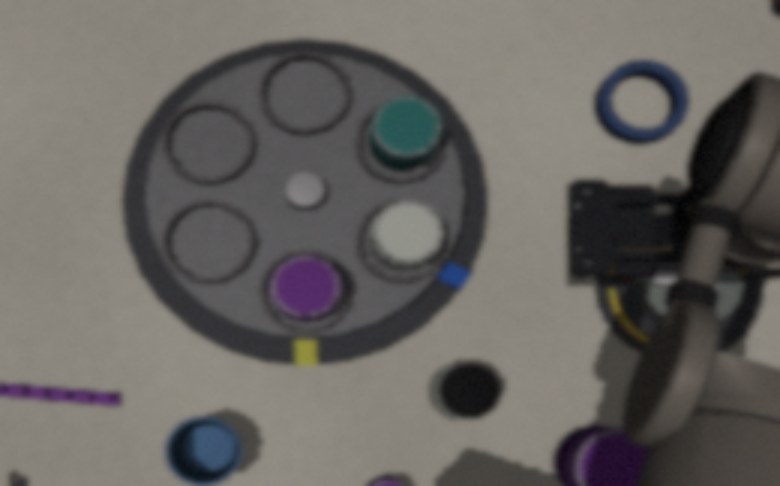

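The purple tin stands upright in its pocket with its lid at z 132 and centre (542.6, 155.5). The carousel has not moved. The sleeve (scene crop (145, 210)) is under the gripper. Descending over the sleeve and gripping it.

Run:
```python
from h import *
p,d=get_image("scene");P=cloud("scene",d);Y=sel(P,d,SL,20,149,160); print("head",np.median(Y,0),disc(Y))
print(arm.move_straight(np.array([*SL,124.]),feed=80,force_limit=12))
s=arm.sense(); print(s["time_s"],s["eef_pos"].round(1),s["force"].round(1))
p,d=get_image("scene"); save("pics/s4.png",cv2.resize(p[60:200,110:270],None,fx=4,fy=4))
```

```text
head [ 568.48024278 -123.40532014  154.161277  ] (array([ 566.83813477, -124.23947144]), 15.530594825744629)
False
14.175 [ 569.  -123.9  124.5] [ 0.5 -1.1 -0.7]
```

View pics/s4.png

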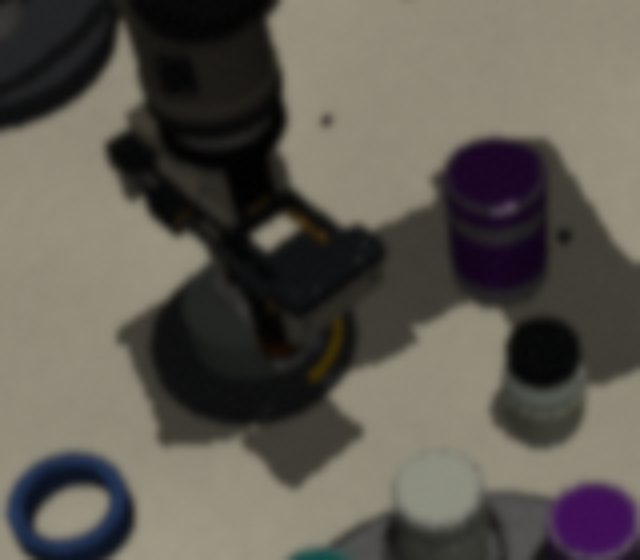

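```bash
cat >> h.py <<'E'
A0=np.arctan2(SL[1]-AX[1],SL[0]-AX[0])
def wind(a,b,step=8,feed=50,ax=AX,r=70.1,z=124.,lim=45):
    for k in np.arange(a+step,b+1e-6,step):
        t=A0+np.radians(k); arm.move_straight(np.array([*(ax+r*np.array([np.cos(t),np.sin(t)])),z]),feed=feed)
        s=arm.sense(); f=s["force"]; u=np.array([np.cos(t),np.sin(t)]); v=np.array([-u[1],u[0]])
        print(int(k),round(s["time_s"],2),"rad %.1f tan %.1f z %.1f"%(f[:2]@u,f[:2]@v,f[2]),"w %.1f"%s["gripper_width"],"e",(s["eef_pos"][:2]-(ax+r*u)).round(1))
        if np.linalg.norm(f)>lim: print("STOP"); return k
    return b
E
python3 - <<'E'
from h import *
arm.gripper_to(20,effort=35)
s=arm.sense(); print(s["time_s"],s["gripper_width"],s["force"].round(1),s["eef_pos"].round(1),np.degrees(A0))
wind(0,32)
p,d=get_image("scene"); save("pics/s5.png",cv2.resize(p[60:200,110:270],None,fx=4,fy=4))
E
```

```text
14.8 30.947390809659257 [-0.1 -3.3  0.7] [ 568.7 -124.2  124.1] 76.99314836318867
8 15.14 rad -4.2 tan 1.8 z 0.5 w 31.1 e [-0.9 -0.2]
16 15.48 rad -5.7 tan 1.5 z 0.7 w 30.9 e [-0.7 -0.3]
24 15.82 rad -5.3 tan 1.0 z 0.0 w 31.8 e [-0.8 -0.5]
32 16.17 rad -5.1 tan 0.9 z -1.3 w 31.5 e [-0.6 -0.6]
```

View pics/s5.png

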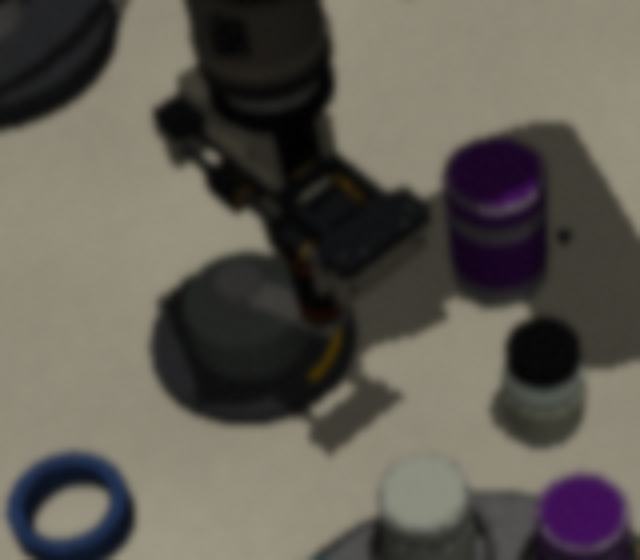

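Run:
```python
from h import *
print(wind(32,96))
p,d=get_image("scene"); save("pics/s6.png",cv2.resize(p[60:280,110:320],None,fx=2.7,fy=2.7))
p,d=get_image("top"); P=cloud("top",d)
for nm,c in (("tin",POCK),("white",(593.5,69.2)),("teal",(693,69.9))):
    X=sel(P,d,c,65,124,140); X=X[np.hypot(*(X[:,:2]-np.median(X[:,:2],0)).T)<32]
    if len(X): c=disc(X)[0]; print(nm,len(X),c.round(1),np.degrees(np.arctan2(c[1]-156,c[0]-642.8)).round(1),X[:,2].mean())
```

```text
40 16.56 rad -5.5 tan 1.1 z -1.3 w 31.6 e [-0.4 -0.6]
48 16.9 rad -6.0 tan 2.2 z -1.7 w 31.4 e [-0.2 -0.5]
56 17.24 rad -5.7 tan 1.8 z -1.1 w 31.4 e [-0.  -0.4]
64 17.58 rad -5.7 tan 2.2 z -2.4 w 31.6 e [ 0.1 -0.3]
72 17.93 rad -4.9 tan 1.6 z -3.2 w 31.2 e [ 0.2 -0.2]
80 18.27 rad -4.1 tan 1.9 z -3.0 w 31.2 e [ 0.3 -0.1]
88 18.61 rad -4.5 tan 1.1 z -1.9 w 31.4 e [0.2 0. ]
96 18.95 rad -4.3 tan 1.6 z -1.4 w 31.6 e [ 0.1 -0. ]
96
tin 432 [547.  127.9] -163.6 131.8524130294776
white 374 [619.1  59.8] -103.8 131.91926357640287
teal 369 [713.8  85.7] -44.7 132.1554440804062
```

View pics/s6.png

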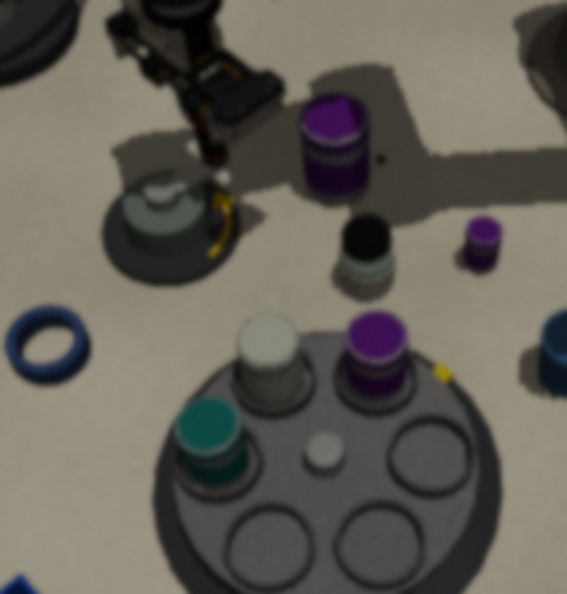

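The carousel has turned 16° for 96° of crank, as the gearing predicts. The tins stand upright, the sleeve is firmly held and forces are low. The tool clears the large purple tin. Winding on to 360° with force stops.

Run:
```python
from h import *
a=96
for b in (184,272,360):
    k=wind(a,b); 
    if k!=b: break
    a=b
p,d=get_image("scene"); save("pics/s7.png",cv2.resize(p[60:280,110:320],None,fx=2.7,fy=2.7))
p,d=get_image("top"); P=cloud("top",d); save("pics/t7.png",cv2.resize(p[80:260,150:410],None,fx=3,fy=3))
c0=np.array([642.8,156])
X=sel(P,d,c0,150,124,140)
for nm,a in (("tin",-120),("white",-60),("teal",0)):
    c=c0+100*np.array([np.cos(np.radians(a)),np.sin(np.radians(a))])
    X=sel(P,d,c,45,124,140)
    if len(X): e=disc(X); print(nm,len(X),e,np.degrees(np.arctan2(*(e[0]-c0)[::-1])).round(1),X[:,2].mean())
```

```text
104 19.39 rad -5.4 tan 1.2 z 0.4 w 31.5 e [ 0.1 -0.1]
112 19.73 rad -4.6 tan 1.6 z 0.9 w 31.3 e [ 0.1 -0.1]
120 20.07 rad -3.7 tan 2.1 z 0.7 w 31.4 e [ 0.1 -0.3]
128 20.42 rad -3.8 tan 1.0 z 2.7 w 31.2 e [ 0.3 -0.6]
136 20.76 rad -2.9 tan 2.4 z 3.3 w 31.8 e [ 0.2 -0.5]
144 21.1 rad -2.4 tan 2.7 z 3.9 w 31.5 e [ 0.1 -0.3]
152 21.44 rad -1.8 tan 0.9 z 3.9 w 31.3 e [ 0.  -0.2]
160 21.78 rad -0.9 tan 1.4 z 4.6 w 31.4 e [ 0.  -0.2]
168 22.12 rad -1.0 tan 1.3 z 4.4 w 31.2 e [ 0.  -0.2]
176 22.47 rad -0.9 tan 0.9 z 4.1 w 31.3 e [ 0.  -0.2]
184 22.81 rad 0.4 tan 1.2 z 4.2 w 31.3 e [ 0.1 -0.3]
192 23.15 rad 0.6 tan 0.9 z 3.9 w 31.6 e [ 0.2 -0.3]
200 23.49 rad 1.8 tan 0.9 z 4.6 w 31.3 e [ 0.3 -0.2]
208 23.83 rad 1.0 tan 0.9 z 4.4 w 31.5 e [ 0.3 -0.2]
216 24.18 rad 2.0 tan 1.2 z 4.6 w 31.5 e [ 0.4 -0.1]
224 24.52 rad 3.0 tan 2.0 z 4.0 w 31.3 e [0.5 0. ]
232 24.86 rad 3.1 tan 1.5 z 4.6 w 31.2 e [0.7 0.3]
240 25.2 rad 3.9 tan 1.7 z 4.6 w 31.4 e [0.7 0.4]
248 25.54 rad 4.7 tan 2.7 z 4.8 w 31.2 e [0.5 0.5]
256 25.88 rad 4.5 tan 1.6 z 4.9 w 31.3 e [0.3 0.5]
264 26.23 rad 5.0 tan 2.2 z 5.3 w 31.3 e [
[... 216 characters left out ...]

304 27.93 rad 2.7 tan 1.2 z 7.3 w 31.3 e [-0.6  1.3]
312 28.27 rad 1.7 tan 2.2 z 7.6 w 31.0 e [-0.9  1.3]
320 28.62 rad 1.2 tan 1.3 z 7.5 w 31.6 e [-1.1  1.1]
328 28.96 rad 1.0 tan 1.0 z 8.0 w 31.5 e [-1.3  1. ]
336 29.3 rad 0.2 tan 1.0 z 7.9 w 31.4 e [-1.5  0.8]
344 29.64 rad -0.7 tan 1.6 z 8.7 w 31.4 e [-1.6  0.6]
352 29.98 rad -1.6 tan 2.7 z 7.9 w 31.8 e [-1.7  0.3]
360 30.32 rad -1.4 tan 1.5 z 7.9 w 31.1 e [-1.7  0.1]
tin 432 (array([594.38964844,  68.43096161]), 29.980268478393555) -118.9 131.87479004461932
white 425 (array([694.65936279,  70.00161743]), 29.893827438354492) -58.9 131.98817701961488
teal 423 (array([743.72509766, 157.24305725]), 30.23334503173828) 0.7 131.94593892224447
```

View pics/t7.png

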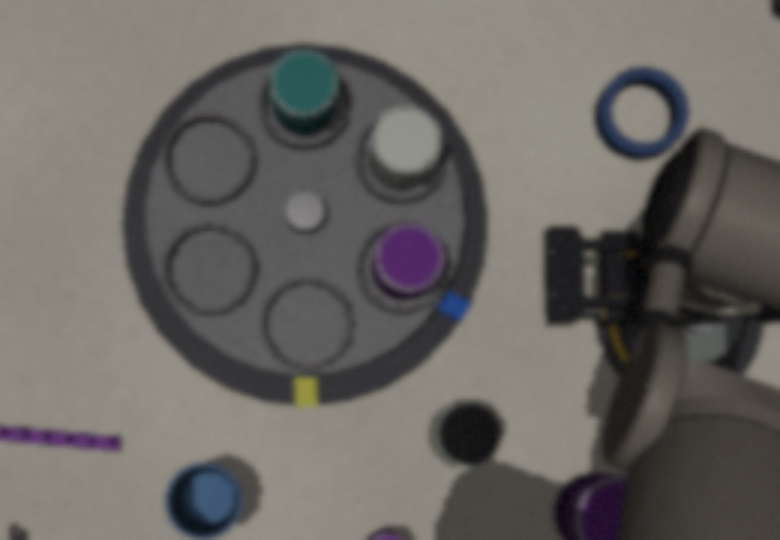

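The purple tin is now at the blue pointer (top crop (408, 258)), having turned about 60-61°, and all three lids are at z 132. I'll let go and retreat straight up.

Run:
```python
from h import *
arm.gripper_to(60)
arm.hold(0.2)
p=arm.sense()["eef_pos"]; arm.move_straight(np.array([p[0],p[1],240.]),feed=100)
arm.move_joints([-1.281,0.342,1.524,0,1.275,-0.146])
arm.hold(0.5)
s=arm.sense(); print(s["time_s"],s["force"].round(1),s["eef_pos"].round(1),s["gripper_width"])
c0=np.array([642.8,156])
for n,sl in (("scene",np.s_[60:280,130:380]),("top",np.s_[80:280,90:410])):
    p,d=get_image(n); P=cloud(n,d); save(f"pics/{n}8.png",cv2.resize(p[sl],None,fx=2.4,fy=2.4))
    ang=[]
    for nm,a in (("tin",-120),("white",-60),("teal",0),("e",60),("e",120),("e",180)):
        c=c0+100*np.array([np.cos(np.radians(a)),np.sin(np.radians(a))])
        X=sel(P,d,c,46,60,71); X=X[np.hypot(*(X[:,:2]-c).T)>32]; r=ring(X,c,39)[:2]; 
        T=sel(P,d,c,45,124,140); ang.append((np.degrees(np.arctan2(*(r-c0)[::-1]))-a+180)%360-180)
        if len(T)>50: print(n,nm,"lid",T.mean(0).round(1),"pocket",r.round(1))
    print(n,"pocket angle offsets from 60deg-turn",np.round(ang,1),np.mean(ang))
    Y=sel(P,d,SL,20,149,160); print("head",np.median(Y,0).round(1))
    for nm,c,rad,z0,z1 in (("jar",(445.8,12.3),45,80,93),):
        X=sel(P,d,c,rad,z0,z1); print(nm,disc(X)[0].round(1))
    f=np.load(f"{n}0.npz")["p"].astype(int); df=np.abs(f-p).max(-1);
```

```text
34.9083 [0.1 0.5 0. ] [ 221.8 -476.1  229.6] 60.064312875800184
scene tin lid [593.8  69.9 132.1] pocket [592.9  69.1]
scene white lid [693.6  71.6 132.1] pocket [692.4  69.8]
scene teal lid [742.6 158.3 132.1] pocket [741.9 156.6]
scene pocket angle offsets from 60deg-turn [ 0.1 -0.1  0.3  0.8  0.7  0.4] 0.38815577597933765
head [ 567.2 -121.4  154. ]
jar [443.6  11. ]
top tin lid [593.6  68.5 132.2] pocket [594.6  69. ]
top white lid [693.7  70.4 131.8] pocket [694.2  70.2]
top teal lid [742.2 157.1 132. ] pocket [743.5 157. ]
top pocket angle offsets from 60deg-turn [1.  0.9 0.6 0.4 0.2 0.5] 0.6085152627047421
head [ 566.9 -122.9  153.2]
jar [445.9  12.3]
```

View pics/top8.png

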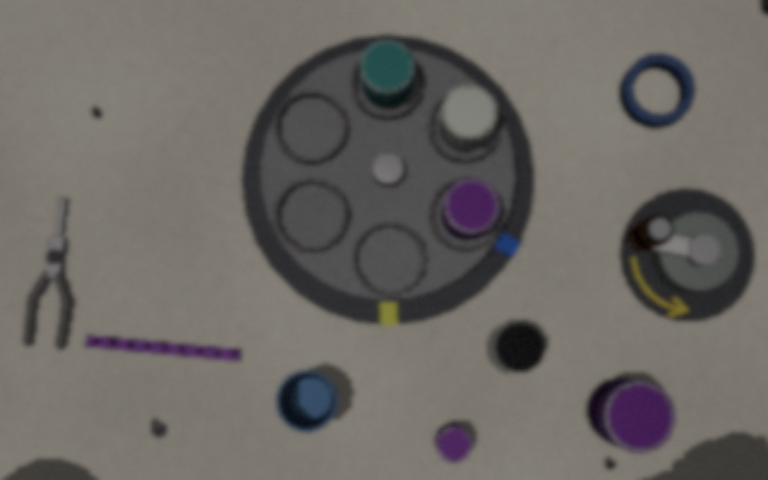

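View pics/scene8.png

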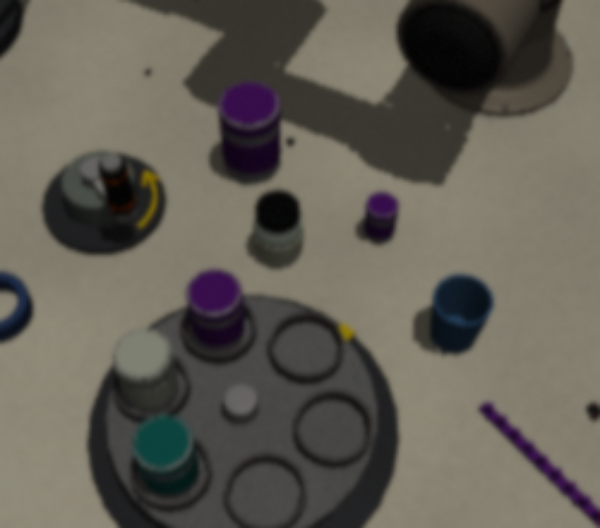

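The final pictures show the purple tin upright at the blue pointer, the white and teal tins in their pockets, the sleeve back at its start and the bystanders unmoved. Carousel error is about 0.5°, against a 5° tolerance. Handing in.

```bash
python3 -c "
from workcell import arm
print(arm.hand_in())"
```

```text
the job is handed in; nothing more can be done
None
```

The job is done and handed in. I set the middle-sized purple tin down in the pocket at the yellow pointer; contact came at the expected floor height of 47 mm. I then gripped the sleeve, wound the crank one full turn anticlockwise without letting go, released it and moved the arm back to its start.

**Last checks** (about 35 s of the 69 s used):
- **Carousel:** it stands about 60.5° on, against the 60° wanted. The loaded pocket is at the blue pointer.
- **Tins:** all three lids are at z 132 mm, so the tins stand on their pocket floors. They look upright and their centres are within about 2 mm of their pocket centres.
- **Crank:** the sleeve is back within about 2 mm of its start. The finger opening stayed at about 31 mm throughout the turn.
- **Bystanders:** the jar measured unmoved. The cup, plier, grommet strip and tape roll I checked only by eye in the pictures; none looks moved.
- **Disagreements:** the two cameras differed by 1–2 mm and about 0.2° of carousel angle. The upward force on the tool rose to about 8 N near the end of the winding, well below the limits. No check failed.

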